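Dispense one mint tin and slide it into the pick-up lane

ROBOT

A 6-joint arm with a two-finger parallel gripper is mounted at the origin on a cart in front of the work surface, level with it; the furniture and walls round the work are solid. World frame = base frame: x ahead of the robot, y to its left, z up, the work surface at z = 0. Lengths are in m, angles in rad, forces in N, time in s.
With the tool pointing down it reaches from about 0.3 to 0.875 m from the base axis. Payload 4.2 kg.
Tool frame: the origin (TCP) lies on the centre line of the jaws, within the pads' length; the fingertips stand 19 mm ahead of it and the grasp point (between the pads) is the TCP; z points along the fingers, y is the line along which they close (so a half turn about z gives the same grasp; the last joint's range is limited). The gripper opens to 85 mm and grips with 20 to 120 N. Pads are 22 mm wide; open, the fingers measure 114 mm over their backs; the gripper's body (76 mm by 85 mm) begins 54 mm behind the grasp point. The pads swing forward as they close: fully open they stand 13 mm farther back than shut.
Start: joints at [1.093, 0.32, 1.565, -0, 1.257, -0.02], TCP at [0.254, 0.516, 0.25] pointing down, gripper open.
Joint ranges: [-3.11, 3.11], [-0.84, 2.01], [0.21, 2.61], [-1.34, 4.49], [0.05, 2.63], [-2.56, 2.56]. Speed limits (rad/s): [2.57, 2.57, 3.14, 3.14, 3.14, 3.14].

INTERFACE

Orientations are given as a unit quaternion [x, y, z, w].
In Python, from plant import manip gives the robot as it stands. Calls block until the motion is done:
- manip.move_pose(position, orientation): joint-space move of the TCP to a pose.
- manip.move_straight(position, max_speed=0.15, ori=None, threshold=None): straight line of the TCP; ori=None keeps the orientation; max_speed is the mean speed in m/s. With threshold (N) it stops when the force on the tool has changed by that much, and returns True; else False.
- manip.set_joints(angles): joint-space move.
- manip.set_gripper(opening, newtons=None): opening from 0.0 (shut) to 1.0 (fully open); newtons is the grip in N (None keeps the last); returns when the fingers have stopped.
- manip.pause(seconds).
- manip.ik(position, orientation): joint angles nearest the present ones, or None.
- manip.camera(name): name is "scene" or "top"; returns the picture (400x640x3 uint8, red, green, blue); there is no depth.
- manip.get_calibration(name): a dict with "vertical_fov" (degrees; the focal length in pixels is half the picture's height over the tangent of half this angle, whatever the lens; pixels are square), "cx", "cy" (the principal point, pixels), "world_from_camera" (4x4, takes a point from camera to world coordinates). Camera axes: x right, y up, looking along -z (the intrinsics and any distortion apply to the point x, -y, -z); pixel columns grow to the right and rows downward; lengths in m; the calibration is good to about 2 mm. A picture is of the moment at which its call begins. get_calibration takes no time and is no camera call.
A pose or a line that the arm cannot do raises manip.PlanningError and nothing moves.
- manip.hand_in(): hands the job in; it is judged then, once.
Readings, each from a call of its own:
- manip.read_time_s(): time.
- manip.read_qpos(): joint angles.
- manip.read_joint_velocities(): joint speeds.
- manip.read_joint_efforts(): joint torques, N m.
- manip.read_tcp_pos(): TCP position.
- manip.read_orientation(): TCP orientation.
- manip.read_ft_force(): force on the tool from outside, world axes, zero at the start.
- manip.read_ft_torque(): the same for the moment, N m.
- manip.read_grip_width(): opening from 0.0 (shut) to 1.0 (fully open).
- manip.read_finger_force(): force on a finger pad.
Only numpy, scipy, OpenCV 4.12 (cv2) and the standard library are available. Lean on these libraries where they do the work, as an engineer would, in place of code of your own. Each camera call takes 0.05 s, during which the arm holds its last target. There are 200 camera calls.

TASK

Get one mint tin ready for a customer to pick up: press the plunger of the mint-tin dispenser all the way down once and let it come back up, so that a single mint tin slides out onto the counter. Then push that mint tin along the counter with the fingertips into the pick-up lane, so that it stands wholly between the two low rails. Pick nothing up, leave the other mint tins in the dispenser and do not disturb the things around.

Things in the scene. Friction and masses are not known exactly. Their poses are not given: they have to be found in the camera images.
- dispenser: Mint-tin dispenser fixed to the counter, 117 mm long (x), 77 mm wide over its foot flanges, 50 mm high without the plunger. Origin: on the counter under the centre of its clear square magazine (50 mm wide and high). Its -x axis points out of the outlet. Behind the magazine (+x, to 92 mm from the origin) is the metal housing that carries the plunger.
- outlet (a point): Middle of the outlet slot's foot, on the counter, 25 mm from the dispenser's origin along its -x. Pressing drives the lowest mint tin straight out here; at full stroke it stands free with its centre about 50 mm in front of this point. As the plunger rises the next mint tin drops into place; a second press would eject that one too.
- plunger (a joint): Travel of the plunger: 0 up, 0.030 m fully down. A spring lifts it: it takes about 2 N to start and 7 N to hold fully down. The travel must pass 0.028.
- plunger_top (a point): Centre of the top of the plunger's flat black round knob, 36 mm in diameter; 105 mm above the counter when up, 75 mm when fully down. It lies 45 mm from the dispenser's origin along +x of the dispenser.
- tin_1: A small round plain steel mint tin, closed, a flat disc 38 mm in diameter and 15 mm high, 15 to 30 g. Origin: centre of its underside; z is up. It starts lowest in the dispenser and is the one that comes out.
- tin_2: A small round plain steel mint tin, closed, a flat disc 38 mm in diameter and 15 mm high, 15 to 30 g. Origin: centre of its underside; z is up. Second in the stack; it stays in the dispenser.
- tin_3: A small round plain steel mint tin, closed, a flat disc 38 mm in diameter and 15 mm high, 15 to 30 g. Origin: centre of its underside; z is up. Top of the stack; it stays in the dispenser.
- lane: Pick-up lane fixed to the counter, left or right of the dispenser's outlet: two straight dark wooden rails along its y axis, each 80 mm long, 8 mm wide and 8 mm high, 72 mm apart inside, with a thin dark inlay flush with the counter between them; both ends are open. Origin: middle of the lane, on the counter. A mint tin is wholly inside with its centre within 21 mm of the origin along y.
- gift_box: Closed dark red gift box, 62 x 85 x 40 mm, loose, on the other side of the outlet from the lane. Origin: centre of its underside. Not to be moved.
- ribbon: Gold ribbon spool lying flat, 74 x 86 x 20 mm, loose. Origin: centre of its underside. Not to be moved.
- stamp: Small hand stamp with a black knob on a wooden block, 32 x 44 x 71 mm, loose. Origin: centre of its underside. Not to be moved.
There are look-alikes about, which are no part of the job. Leave any brown or pink look-alike of the tin_3 alone.

How it is judged:
By the outcome, as a careful person would: the job done as asked, in the order asked, and still so for the second after the job is handed in, with the robot touching nothing.
It also fails if it takes over 48 s, if anything falls off the work surface, if the arm or the gripper's body presses on something with over 40 N, if the wrist force passes 120 N, or if a joint passes its speed limit or range.

## Working session

There is one attempt and no reset: what is moved stays moved. The work goes in short steps, each a Python script; the robot and the scene stay as the last script left them, time stands still between calls to the robot, and variables do not carry over. Pictures are saved under pics/ and viewed, at most 10 in all, crops included, and the job is handed in when it is done.

```bash
mkdir -p pics; ls
python3 - <<'E'
from plant import manip
import cv2,numpy as np
for n in("scene","top"):
    im=manip.camera(n); cv2.imwrite(f"pics/{n}0.png",im[:,:,::-1])
    c=manip.get_calibration(n); print(n,{k:(np.round(v,4).tolist() if not isinstance(v,str) else v) for k,v in c.items()})
print(manip.read_time_s(),manip.read_orientation())
E
```

```text
pics
scene {'vertical_fov': 52.3126, 'cx': 314.3468, 'cy': 198.5887, 'world_from_camera': [[0.5133, 0.4936, -0.7021, -0.2504], [-0.858, 0.2774, -0.4323, -0.4826], [-0.0186, 0.8243, 0.5659, 0.7432], [0.0, 0.0, 0.0, 1.0]]}
top {'vertical_fov': 50.3737, 'cx': 318.1641, 'cy': 195.3941, 'world_from_camera': [[-0.0279, 0.9836, -0.1785, 0.3064], [-0.9996, -0.0257, 0.0147, 0.0115], [0.0099, 0.1788, 0.9838, 1.3468], [0.0, 0.0, 0.0, 1.0]]}
0.1 [ 2.26903980e-01  9.73916839e-01 -7.29111810e-04 -2.07494269e-04]
```

View pics/scene0.png

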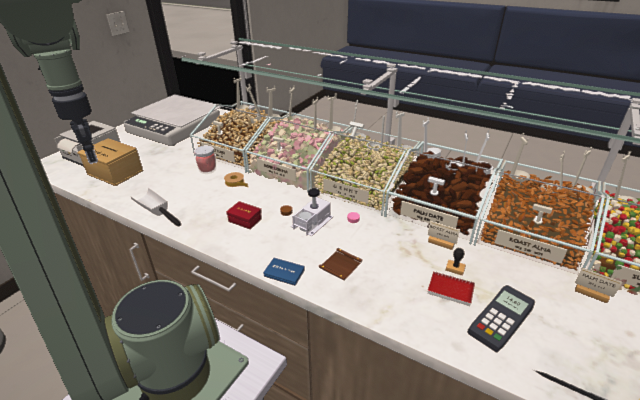

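View pics/top0.png

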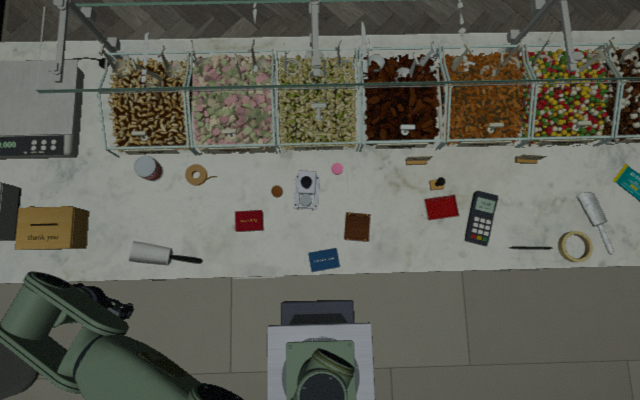

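The scene view shows the dispenser at about (312,213), its black knob at (313,195), the lane at (341,263) and the gift box at (243,214). In the top view they are at (306,190), knob (306,182), lane (357,227) and gift box (249,221). Look-alikes are the brown disc at top (277,191) and the pink disc at (337,169). The red pad, blue card and card reader are not part of the job.

```bash
cat > h.py <<'E'
from plant import manip
import numpy as np,cv2
def ray(n,u,v):
    c=manip.get_calibration(n); f=200/np.tan(np.radians(c["vertical_fov"])/2); T=np.array(c["world_from_camera"])
    return T[:3,3],T[:3,:3]@np.array([(u-c["cx"])/f,-(v-c["cy"])/f,-1])
def plane(n,u,v,z=0.):
    o,d=ray(n,u,v); return o+d*(z-o[2])/d[2]
def two(a,b):
    (o,d),(p,e)=ray("top",*a),ray("scene",*b)
    s=np.linalg.lstsq(np.c_[d,-e],p-o,rcond=None)[0]
    A,B=o+s[0]*d,p+s[1]*e
    return (A+B)/2,np.linalg.norm(A-B)
def pix(n,P):
    c=manip.get_calibration(n); f=200/np.tan(np.radians(c["vertical_fov"])/2); T=np.array(c["world_from_camera"])
    q=T[:3,:3].T@(np.array(P)-T[:3,3]); return c["cx"]+f*q[0]/-q[2],c["cy"]-f*q[1]/-q[2]
def crop(n,u0,v0,w,h,k,name,im=None):
    im=manip.camera(n) if im is None else im
    cv2.imwrite(name,cv2.resize(im[v0:v0+h,u0:u0+w,::-1],None,fx=k,fy=k,interpolation=cv2.INTER_CUBIC))
E
python3 - <<'E'
from h import *
a=cv2.imread("pics/top0.png")[:,:,::-1];b=cv2.imread("pics/scene0.png")[:,:,::-1]
crop("top",225,155,160,120,5,"pics/top1.png",a); crop("scene",220,175,160,120,5,"pics/scene1.png",b)
E
```

```text
(no output)
```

View pics/top1.png

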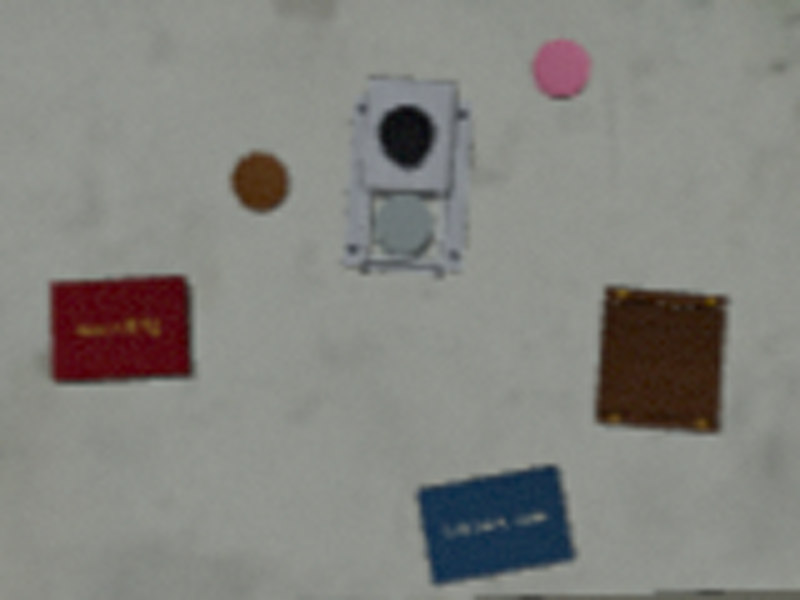

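View pics/scene1.png

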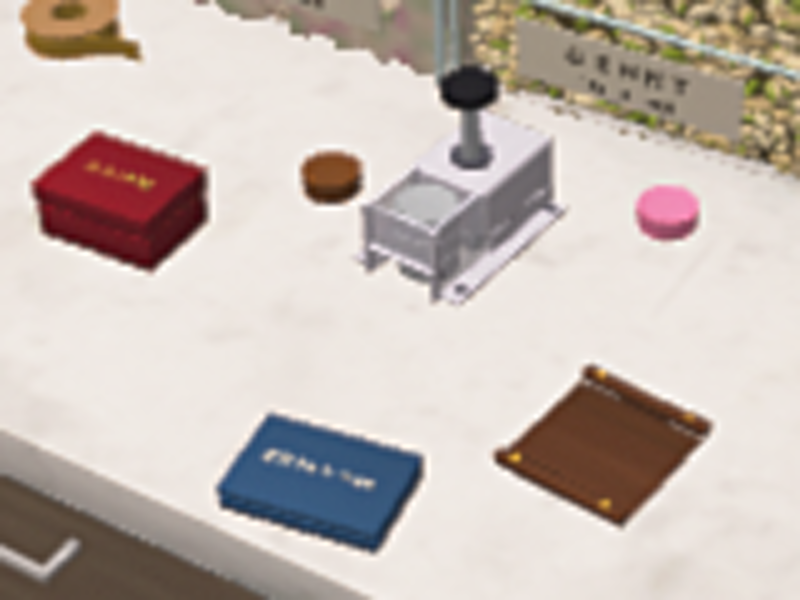

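The crops show the dispenser with three steel tins, its knob at top crop (407,131) and its outlet facing down the image, towards the robot. The dark lane is to the right at top crop (662,360). Its rails are the upper and lower edges, so its open ends face left and right. The gift box is on the left. The brown disc (261,181), the pink disc (562,69) and the blue box (495,525) are to be left alone.

Run:
```python
from h import *
np.set_printoptions(precision=4,suppress=True)
a=cv2.imread("pics/top0.png");b=cv2.imread("pics/scene0.png")
T=lambda x,y:((x-2)/5+225,(y-2)/5+155)
S=lambda x,y:((x-2)/5+220,(y-2)/5+175)
P,e=two(T(407,130),S(470,85));print("knob",P,e)
print("tin3 top",two(T(403,226),S(427,203)))
for p in[(362,107),(463,113),(351,249),(455,256)]:print("bolt",plane("top",*T(*p),.003))
L=[(605,288),(726,298),(720,431),(598,422)];SL=[(588,368),(711,425),(622,522),(497,456)]
for p,q in zip(L,SL):print("lane",plane("top",*T(*p),.008),two(T(*p),S(*q)))
for nm,c in dict(gift=[(52,282),(187,277),(192,377),(55,381)]).items():
    for p in c:print(nm,plane("top",*T(*p),.04))
for p in[(418,490),(556,466),(575,558),(433,583)]:print("blue",plane("top",*T(*p),.02))
print("brown",plane("top",*T(261,181),.015),"pink",plane("top",*T(562,69),.015))
```

```text
knob [0.5782 0.0287 0.0994] 0.0014493469887938988
tin3 top (array([0.5303, 0.0319, 0.0447]), np.float64(0.0020143166684392865))
bolt [0.6157 0.0581 0.003 ]
bolt [ 0.61   -0.0071  0.003 ]
bolt [0.5228 0.0669 0.003 ]
bolt [0.5165 0.0006 0.003 ]
lane [ 0.4927 -0.0942  0.008 ] (array([ 0.4932, -0.0944,  0.0035]), np.float64(0.00026605439961542213))
lane [ 0.4842 -0.1709  0.008 ] (array([ 0.4849, -0.1716,  0.0039]), np.float64(0.0005112240386311185))
lane [ 0.4001 -0.1629  0.008 ] (array([ 0.4004, -0.1634,  0.0033]), np.float64(0.00019959949866411568))
lane [ 0.4078 -0.0864  0.008 ] (array([ 0.4081, -0.0867,  0.0052]), np.float64(0.00010979115759415139))
gift [0.501  0.2508 0.04  ]
gift [0.502  0.1673 0.04  ]
gift [0.4398 0.1645 0.04  ]
gift [0.4396 0.2485 0.04  ]
blue [0.368  0.0275 0.02  ]
blue [ 0.3804 -0.0584  0.02  ]
blue [ 0.3238 -0.0681  0.02  ]
blue [0.3111 0.0197 0.02  ]
brown [0.5663 0.123  0.015 ] pink [ 0.6347 -0.0715  0.015 ]
```

Run:
```python
from h import *
m=manip
a=[np.array([np.cos(t),np.sin(t),0,0]) for t in np.radians([42,132])]
best=min((q for q in a if m.ik([.578,.029,.17],q) is not None),key=lambda q:np.abs(m.ik([.578,.029,.17],q)-m.read_qpos()).max())
print(best,m.ik([.578,.029,.17],best)); np.save("q.npy",best)
m.set_gripper(0.0)
m.move_pose([.578,.029,.17],best); print(m.read_time_s(),m.read_ft_force())
t=m.move_straight([.578,.029,.09],max_speed=.03,threshold=1.0); z0=m.read_tcp_pos()[2]; print("touch",t,z0,m.read_ft_force())
crop("scene",220,130,200,150,4,"pics/touch.png")
print(m.read_time_s())
```

```text
[0.74314483 0.66913061 0.         0.        ] [ 3.02584669e-02  3.86305882e-01  1.67646545e+00 -4.44089210e-16
  1.07882132e+00  1.34978222e-01]
2.9833 [-0.38823785 -0.51111272 -0.12630072]
touch True 0.12314895417597563 [0.01481235 0.85774941 1.33712793]
4.5667
```

View pics/touch.png

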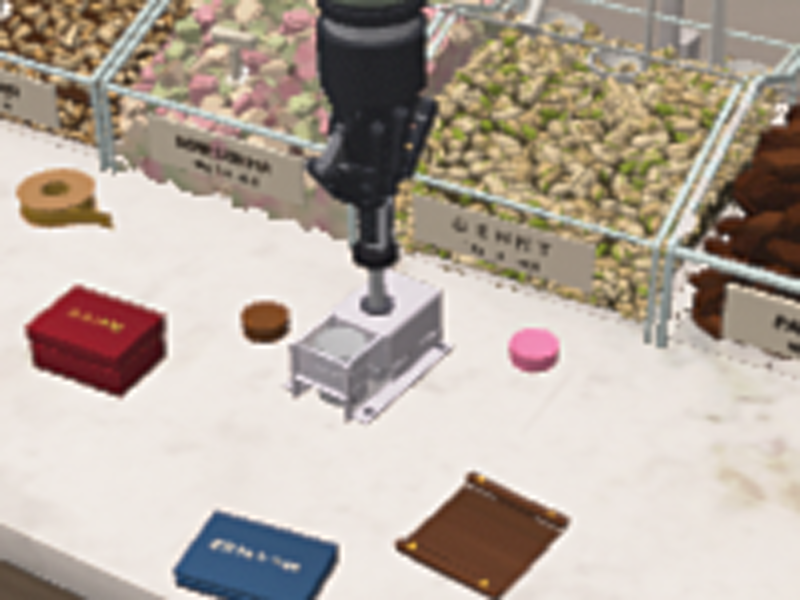

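The shut fingertips are on the knob, at crop (375,250), and centred. The touch height of 0.104 m matches the expected knob height. Next is the press.

Run:
```python
from h import *
m=manip
t=m.move_straight([.578,.029,.088],max_speed=.03,threshold=20); print(t,m.read_tcp_pos(),m.read_ft_force())
m.pause(.2); print(m.read_tcp_pos(),m.read_ft_force())
crop("top",225,155,160,120,5,"pics/press.png")
print(m.read_time_s())
```

```text
True [0.57775184 0.02898684 0.09418456] [-1.4634031   0.18195265  5.55828006]
[0.57777954 0.02899566 0.09408508] [-0.97072305 -0.35629159  6.35608568]
5.7667
```

View pics/press.png

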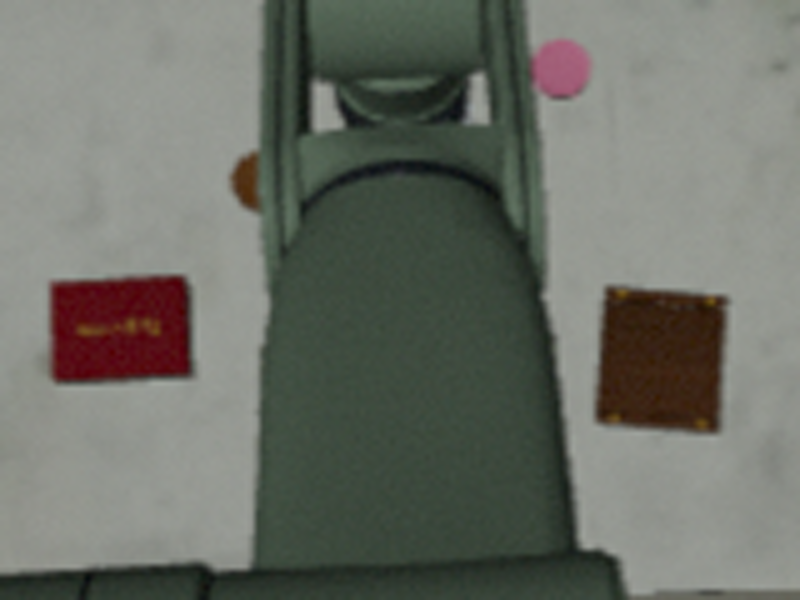

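The arm hides the dispenser, but the tip is at 0.075 m with about 6–7 N on it. That is at or near the stop, so I'll nudge down to confirm, then release and look.

Run:
```python
from h import *
m=manip
t=m.move_straight([.578,.029,.0915],max_speed=.01); print(t,m.read_tcp_pos(),m.read_ft_force())
m.pause(.2); print(m.read_ft_force())
m.move_straight([.578,.029,.17],max_speed=.08)
q=np.load("q.npy")
m.move_pose([.47,.15,.2],q)
crop("scene",220,130,200,150,4,"pics/after.png"); im=m.camera("top"); cv2.imwrite("pics/top_after.png",im[:,:,::-1])
print(m.read_time_s())
```

```text
False [0.57780182 0.02897337 0.09386766] [-5.72497583 -0.360121   18.13535491]
[-4.65365939 -0.04276382 19.00949322]
8.2833
```

View pics/after.png

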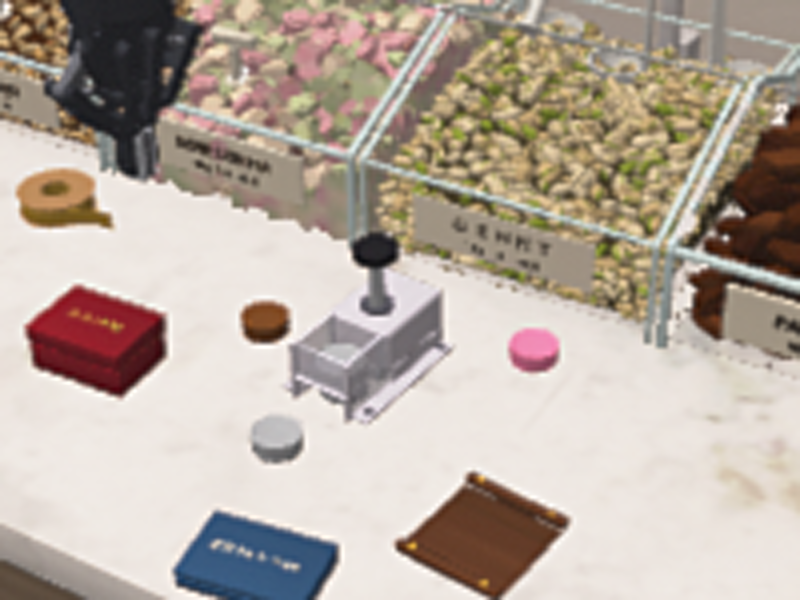

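One tin has come out, with its top at crop (276,430). The plunger is back up, two tins remain in the magazine, and nothing else has moved. Next I locate the tin and push it.

Run:
```python
from h import *
m=manip; np.set_printoptions(precision=4,suppress=True)
P=plane("scene",276/4+220-.4,430/4+130-.4,.015); print("tin scene",P)
im=cv2.imread("pics/top_after.png"); u,v=map(int,np.round(pix("top",P)));print(u,v)
x0,y0=u-12,v-12; w=im[y0:y0+24,x0:x0+24].astype(int)
hsv=cv2.cvtColor(w.astype(np.uint8),cv2.COLOR_BGR2GRAY)
b=w[:,:,0]-w[:,:,2]; mk=b>np.median(b[:4])+6
n,l,s,c=cv2.connectedComponentsWithStats(mk.astype(np.uint8));i=1+np.argmax(s[1:,4])
print(s[i],c[i]+[x0,y0]); print("tin top",plane("top",*(c[i]+[x0,y0]),.015), two(c[i]+[x0,y0],(276/4+220-.4,430/4+130-.4)))
```

```text
tin scene [0.4555 0.0389 0.015 ]
304 225
[  7   6  11  12 108] [303.9444 224.5926]
tin top [0.4559 0.0389 0.015 ] (array([0.4558, 0.039 , 0.0148]), np.float64(0.00025922544101067635))
```

Run:
```python
from h import *
m=manip; np.set_printoptions(precision=4,suppress=True)
tin=np.array([.4558,.039]);C=np.array([.4462,-.1286]);d=(C-tin)/np.linalg.norm(C-tin)
a=np.radians(90+np.degrees(np.arctan2(-d[0],d[1]*-1))*-1)/2  # tool y perpendicular to push
ang=np.arctan2(d[0],-d[1]); a=(ang+np.pi/2)/2
q=np.array([np.cos(a),np.sin(a),0,0]); print(np.degrees(ang),q); np.save("q2.npy",q)
m.set_gripper(.28); print(m.read_grip_width())
s=tin-d*.045
m.move_pose([*s,.08],q)
m.move_straight([*s,.035],max_speed=.1)
t=m.move_straight([*s,.010],max_speed=.015,threshold=3); z=m.read_tcp_pos()[2]; print("floor",t,z)
z+=.006; m.move_straight([*s,z],max_speed=.03)
e=C-d*.032
m.move_straight([*e,z],max_speed=.04); print(m.read_tcp_pos(),m.read_ft_force())
crop("scene",250,190,160,120,5,"pics/push.png"); crop("top",225,155,160,120,5,"pics/push_top.png"); print(m.read_time_s())
```

```text
-3.2782763795364733 [0.727  0.6866 0.     0.    ]
0.2827772849306488
floor True 0.018987112187047003
[ 0.448  -0.0966  0.025 ] [ 1.0076 -0.0638  1.2556]
16.05
```

View pics/push.png

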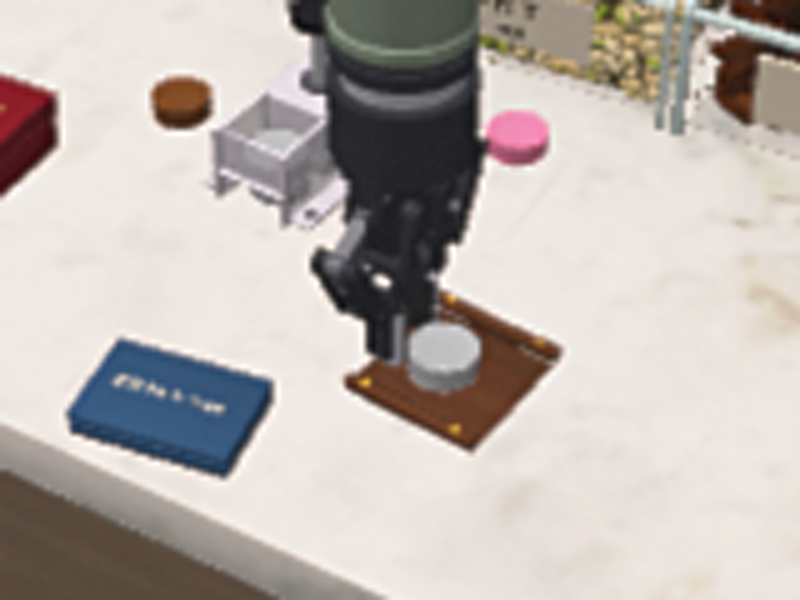

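The tin is in the lane between the rails, with its top at crop (445,345). It needs a few more millimetres to reach the middle. I'll compute that, push and back off.

Run:
```python
from h import *
m=manip; np.set_printoptions(precision=4,suppress=True)
C=np.array([.4462,-.1286]);tin=np.array([.4558,.039]);d=(C-tin)/np.linalg.norm(C-tin)
P=plane("scene",443/5+250-.4,346/5+190-.4,.015)[:2]; rem=(C-P)@d; print("tin",P,"remaining",rem)
p=m.read_tcp_pos(); rem=min(max(rem,0),.015)
m.move_straight([*(p[:2]+d*rem),p[2]],max_speed=.02)
p=m.read_tcp_pos()
m.move_straight([*(p[:2]-d*.03),p[2]],max_speed=.05)
p=m.read_tcp_pos(); m.move_straight([p[0],p[1],.15],max_speed=.15)
m.move_pose([.40,.25,.25],m.read_orientation())
crop("scene",220,175,160,120,5,"pics/end.png");crop("top",225,155,160,120,5,"pics/end_top.png")
print(m.read_time_s())
a,b=cv2.imread("pics/end.png"),cv2.imread("pics/end_top.png")
cv2.imwrite("pics/end2.png",np.vstack([cv2.resize(x,(400,300)) for x in(a,b)]))
```

```text
tin [ 0.4464 -0.1222] remaining 0.006448733491068171
19.65
```

View pics/end2.png

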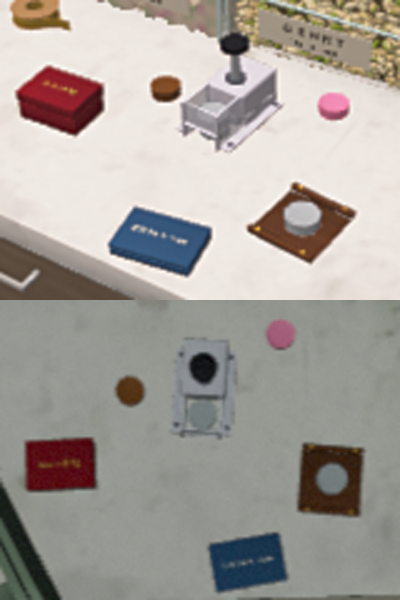

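The tin stands in the middle of the lane, at (330,479) in the lower image, and everything else is where it was.

```bash
python3 -c "
from plant import manip
print(manip.hand_in())"
```

```text
the job is handed in; nothing more can be done
None
```

I pressed the plunger to its stop once and let it rise, then pushed the single tin to the middle of the pick-up lane; final pictures show nothing else moved, and I handed in at about 20 s (verdict not shown).

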